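# Angle the viewing mirror and hold it

### The job

Turn the black clamp knob anticlockwise a quarter turn to free the mirror carriage, slide the carriage fully out against the end stop away from the camera, and turn the sprung mirror by its orange handle until the rig's camera sees the red ball on the model in the middle of the mirror. Finish holding the mirror still at that angle with the gripper: do not let go, since it springs back. Leave the model, paint jars, water pot and brush where they stand.

Things in the scene. Friction and masses are not known exactly. Their poses are not given: they have to be found in the camera images.
- rig: fixed viewing rig: white base plate 90 x 420 mm, aluminium rail along its y axis, black camera at the +y end, purple end stop at the -y end; turned up to 20 degrees on the table. Origin: on the table surface under the rail's centre line. Axes: x away from the robot, y along the rail towards the camera, z up. It cannot move.
- lens (a point): centre of the camera's lens, 100 mm above the table, straight above the rail's centre line; the camera looks along the rail (rig -y) at the mirror.
- clamp (a joint): clamp knob angle, rad: 0 = locked (starts at 0 to 0.2), grows anticlockwise seen from above, hard stop at 1.57 (a quarter turn). A quadrant cam at its shaft's foot blocks the carriage's ear until about 1.0; freed for good beyond 1.2. Friction 0.06 N m; stays where left.
- clamp_grip (a point): grip point of the clamp knob, on its vertical axis, 143 mm above the table. The knob is a black upright bar 50 mm long, 13 mm thick, from 123 to 157 mm above the table, on a thin shaft on the robot's side of the rail (85 mm in rig -x, 30 mm in rig -y of the rig's origin). x axis along the bar (pinch across y); it turns with the knob and is along rig x at angle 0.
- carriage (a joint): travel of the purple mirror carriage (62 x 60 x 20 mm block) along the rail, m: 0 = parked near the camera, grows as it slides in rig -y, 0.14 = fully out against the end stop. Friction about 2.5 N plus light drag. It carries the mirror and is moved by pulling the mirror's handle along the rail.
- mirror: mirror 76 x 60 x 6 mm, black frame, on a vertical hinge on the carriage. Origin: hinge axis at table height; y = normal of the glass, x along its width. Turns clockwise from above, 0 (facing the camera) to 1.25 rad; a 0.12 N m/rad spring swings it back. Glass drawn plain light blue, no true reflection: ball is mid-mirror when the normal halves the angle between hinge-to-lens and hinge-to-ball.
- mirror_grip (a point): grip point of the mirror's orange handle, on the hinge axis, 150 mm above the table. The handle is an upright fin on top of the mirror, 44 mm long (mirror x), 14 mm thick (mirror y, pinch across this), from 128 to 166 mm above the table. Axes as the mirror's. The mirror's centre is 100 mm above the table.
- sight (a point): not a visible object: the camera's line of sight after reflection. Origin on the hinge axis at mirror centre, 100 mm above the table; its y axis points along the reflected line of sight (at mirror angle q it is turned clockwise by 2q from rig y). The ball is seen mid-mirror when it lies on this y axis, on the positive side.
- pin (a point): centre of the red ball, 22 mm across, on the reference pin on top of the white model; 100 mm above the table, level with lens and mirror.
- model: small white ceramic model on a round wooden board, 90 mm across, 88 mm high without its pin, loose, 0.6 kg, standing beyond the rail. Origin: centre of its underside. Leave it where it stands.
- paint_blue: blue paint jar, 62 mm across, 130 high, loose bystander; origin under its centre. Leave it alone.
- paint_pink: pink paint jar, 62 mm across, 130 high, loose bystander; origin under its centre. Leave it alone.
- paint_white: white paint jar, 62 mm across, 130 high, loose bystander; origin under its centre. Leave it alone.
- paint_black: black paint jar, 58 mm across, 100 high, loose bystander; origin under its centre. Leave it alone.
- water_pot: white water pot, open, 68 mm across, 70 high, loose bystander; origin under its centre. Leave it alone.
- brush: orange-handled paint brush lying flat, about 200 mm long, loose bystander; origin under its centre. Leave it alone.

How it is judged:
By the outcome, as a careful person would: the job done as asked, in the order asked, and still so for the second after the job is handed in, while the arm keeps its last pose, push and grip.
It also fails if it takes over 48 s, if anything falls off the work surface, if the arm or the gripper's body presses on something with over 40 N, if the wrist force passes 120 N, or if a joint passes its speed limit or range.

### The arm

A 6-joint arm with a two-finger parallel gripper is mounted at the origin on the work surface. World frame = base frame: x ahead of the robot, y to its left, z up, the work surface at z = 0. Lengths are in m, angles in rad, forces in N, time in s.
With the tool pointing down it reaches from about 0.4 to 0.825 m from the base axis. Payload 7 kg.
Tool frame: the origin (TCP) lies at the very end of the fingers, on their centre line; the grasp point (between the pads) lies 19 mm behind it (robot.hold_point_z is the distance from the TCP to the grasp point, in m); z points along the fingers, y is the direction in which the jaws open and shut (so a half turn about z gives the same grasp; the last joint's range is limited). The gripper opens to 85 mm and grips with 20 to 120 N. Pads are 22 mm wide; open, the fingers measure 114 mm over their backs; the gripper's body (76 mm by 85 mm) begins 54 mm behind the grasp point. The pads swing forward as they close: fully open they stand 13 mm farther back than shut.
Start: joints at [1.567, 0.359, 0.012, 0, -1.224, -0.288], TCP at [0.194, 0.646, 0.209] pointing down, gripper open.
Joint ranges: [-3.07, 3.07], [-1.43, 2.12], [-1.02, 1.25], [-3.03, 1.67], [-3.05, -0], [-3.03, 3.03]. Speed limits (rad/s): [2.39, 2.39, 3.01, 3.14, 3.14, 3.14].

### API

Orientations are given as a rotation vector (axis times angle).
In Python, from plant import robot gives the robot as it stands.
- The arm moves only by the shell command python3 -m handwheel 'ROWS' [FORCE]. ROWS is JSON, a list that holds one entry, the list of rows, each a list of 7 numbers: the shift along the tool's x, y, z as a fraction of full scale, then the turn, a rotation vector about the tool's x, y, z as a fraction of full scale, then the opening, from 0 (shut) to 1 (fully open). A call has 1 to 20 rows; each row is the pose to reach, as a shift and turn from the pose commanded when the call began, along the tool's axes at that moment; what a row does not reach only later rows make up. Full scale, the value 1, is 0.5 m for a shift and 120 degrees for a turn. A row lasts 1/10 s, in which the tool goes at most 50 mm and 8.59 degrees, less where a joint would pass 70% of its speed; a pose out of reach is approached as far as the arm can. A call with a number of a shift or a turn outside -1 to 1 is refused whole. A call with a gripper value outside its range is refused whole. The fingers move at their own pace and stop on an object; FORCE is the grip in N (left out, the last holds). Time passes only in rows, so rows that repeat a pose let the fingers close. It gives the time, the measured TCP pose, the force and the opening at its end, in the units of the state.
- robot.get_state(): the state, without advancing time (a new reading comes with each control period).
- robot.get_image(name): name is "side" or "top"; returns a dict with "image" (400x640x3 uint8, blue, green, red), "fov_y" (degrees; the focal length in pixels is half the picture's height over the tangent of half this angle, whatever the lens; pixels are square), "cx", "cy" (the principal point, pixels), "distortion" ([k1, k2, p1, p2, k3] as OpenCV has them; the pictures are not rectified), "camera_from_world" (4x4, takes a point from world to camera coordinates). Camera axes: x right, y down, z forward; pixel columns grow to the right and rows downward; lengths in m; the calibration is good to about 2 mm. A picture is of the moment at which its call begins. There is no depth.
- robot.sign_off(): hands the job in, once; it reports no verdict.
The state is a dict: "time_s": time; "joint_pos": joint angles; "qd": joint speeds; "effort": joint torques, N m; "tool_pos": TCP position; "eef_rot": TCP orientation; "wrist_force": force on the tool from outside, world axes, zero at the start; "ft_torque": the same for the moment, N m; "opening": finger opening in m.
Only numpy, scipy, OpenCV 4.12 (cv2) and the standard library are available. Lean on these libraries where they do the work, as an engineer would, in place of code of your own. Each camera call takes 0.05 s, during which the arm holds its last target. There are 200 camera calls.

## Working session

There is one attempt and no reset: what is moved stays moved. The work goes in short steps, Python scripts to look and compute and a shell command to move; the robot and the scene stay as the last step left them, time stands still between calls to the robot, and variables do not carry over. Pictures are saved under pics/ and viewed, about 8 in all and at most 12, crops included, and the job is handed in when it is done.

```bash
mkdir -p pics; ls; cat > h.py <<'E'
import numpy as np, cv2
from plant import robot
from scipy.spatial.transform import Rotation as R
def cam(n,save=None):
    d=robot.get_image(n)
    if save: cv2.imwrite('pics/'+save,d['image'])
    return d
def K(d):
    f=d['image'].shape[0]/2/np.tan(np.radians(d['fov_y'])/2)
    return np.array([[f,0,d['cx']],[0,f,d['cy']],[0,0,1.]])
def ray(d,px):
    u=cv2.undistortPoints(np.array(px,float).reshape(-1,1,2),K(d),np.array(d['distortion'],float)).reshape(-1,2)
    T=np.array(d['camera_from_world']);r=T[:3,:3]
    return -r.T@T[:3,3], np.c_[u,np.ones(len(u))]@r
def onz(d,px,z):
    o,v=ray(d,px); return o+v*((z-o[2])/v[:,2])[:,None]
def proj(d,P):
    T=np.array(d['camera_from_world'])
    return cv2.projectPoints(np.array(P,float).reshape(-1,3),cv2.Rodrigues(T[:3,:3])[0],T[:3,3],K(d),np.array(d['distortion'],float))[0].reshape(-1,2)
E
python3 - <<'E'
from h import *
for n in('top','side'):
    d=cam(n,n+'1.png'); T=np.array(d['camera_from_world']); print(n,-T[:3,:3].T@T[:3,3],d['fov_y'],d['distortion'])
s=robot.get_state();print(s)
print(robot.hold_point_z)
E
```

```text
pics
top [0.4879385  0.02222113 1.55164417] 43.991422552514216 [-0.0537081  0.         0.         0.         0.       ]
side [ 0.0139942  -0.75937453  1.00429353] 45.96664185340747 [-0.05031231  0.          0.          0.          0.        ]
{'time_s': 0.1, 'joint_pos': array([ 1.56709645e+00,  3.59297867e-01,  1.11300771e-02, -3.25727108e-04,
       -1.22409947e+00, -2.88074112e-01]), 'qd': array([-6.29965667e-04, -3.90931011e-03,  1.85504743e-03,  1.20558426e-03,
       -9.82219497e-04, -3.02289680e-05]), 'effort': array([-1.54180776e-03, -5.84764588e+01,  2.94109386e+01,  6.95465773e+00,
       -3.18690218e-03,  5.98987697e-06]), 'tool_pos': array([0.19407008, 0.64599897, 0.20765667]), 'eef_rot': array([ 3.10671174e+00, -4.56647798e-01, -1.48731843e-04]), 'wrist_force': array([ 0.36510401, -0.3109175 ,  0.34377239]), 'ft_torque': array([0.02093009, 0.00097182, 0.06992339]), 'opening': 0.08567675367673559}
0.0187
```

View pics/top1.png

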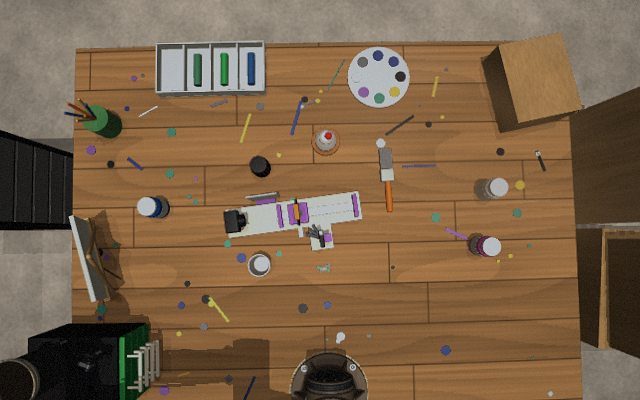

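View pics/side1.png

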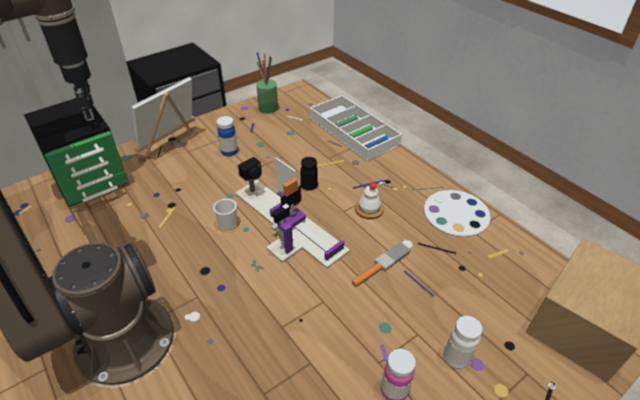

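The top view shows the rig at px (225–360, 195–250) with the camera at left, the orange handle near (298,212), the knob near (316,236) and the ball near (328,136). I'll zoom both views.

```bash
python3 - <<'E'
from h import *
a=cv2.imread('pics/top1.png')[120:280,215:375]; b=cv2.imread('pics/side1.png')[145:275,225:385]
a=cv2.resize(a,(500,500),interpolation=cv2.INTER_CUBIC); b=cv2.resize(b,None,fx=500/160,fy=500/160,interpolation=cv2.INTER_CUBIC)
c=np.zeros((500,800,3),np.uint8)
c=np.hstack([a[:,:400+100],b[:406].copy() if 0 else np.vstack([b,np.zeros((500-b.shape[0],500,3),np.uint8)])[:500]])
cv2.imwrite('pics/z1.png',cv2.resize(c,(800,400)))
E
```

```text
(no output)
```

View pics/z1.png

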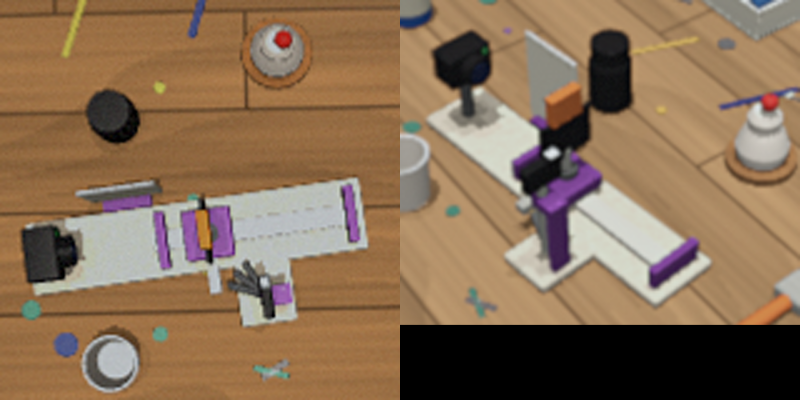

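The zoom shows the camera head at left, orange handle on the purple carriage (across the rail), the knob as a black bar on its post, the end stop at right and an upright grey plate on the far side near the camera. Now I'll measure with masks.

```bash
cat >> h.py <<'E'
def comps(img,lo,hi,roi,mn=6):
    x0,y0,x1,y1=roi; m=np.zeros(img.shape[:2],np.uint8)
    m[y0:y1,x0:x1]=cv2.inRange(cv2.cvtColor(img,cv2.COLOR_BGR2HSV),lo,hi)[y0:y1,x0:x1]
    n,l,s,c=cv2.connectedComponentsWithStats(m)
    return [(c[i],s[i],l==i) for i in range(1,n) if s[i][4]>=mn]
def tri(d1,p1,d2,p2):
    o1,v1=ray(d1,p1);o2,v2=ray(d2,p2);v1,v2=v1[0],v2[0]
    s=np.linalg.lstsq(np.c_[v1,-v2],o2-o1,rcond=None)[0]
    a,b=o1+s[0]*v1,o2+s[1]*v2
    return (a+b)/2,np.linalg.norm(a-b)
E
python3 - <<'E'
from h import *
t=cam('top');s=cam('side')
C={'orange':((5,150,90),(18,255,255)),'red':((0,150,80),(4,255,255)),'red2':((172,150,80),(180,255,255)),'purple':((128,80,40),(155,255,255))}
R_={'top':(215,120,375,260),'side':(225,145,385,275)}
for k,(lo,hi) in C.items():
  for n,d in(('top',t),('side',s)):
    for c,st,_ in comps(d['image'],lo,hi,R_[n]): print(k,n,c.round(1),st)
# white plate
h=cv2.cvtColor(t['image'],cv2.COLOR_BGR2HSV)
for c,st,m in comps(t['image'],(0,0,130),(180,45,255),R_['top'],60):
    pts=cv2.findNonZero(m.astype(np.uint8)); r=cv2.minAreaRect(pts); print('white',c.round(1),st,r)
    print(cv2.approxPolyDP(cv2.convexHull(pts),3,True).reshape(-1,2).tolist())
E
```

```text
orange top [324.9 142.9] [311 127  29  29 250]
orange top [268.6 191.7] [266 191   6   2   7]
orange top [257.3 193.4] [251 192  13   3  14]
orange top [333.  192.8] [331 192   5   2   6]
orange top [297.2 197.2] [294 196   7   3   9]
orange top [304.9 196.7] [303 196   5   2   7]
orange top [254.5 203. ] [254 202   2   3   6]
orange top [241.9 205.1] [240 204   5   3   7]
orange top [296.2 211.4] [293 204   7  16  73]
orange top [232.8 245. ] [232 243   3   5   6]
orange top [262.2 253.2] [256 252  13   4  18]
orange side [290.2 186.7] [284 179  14  17 169]
orange side [372.3 269.5] [361 263  20  12 118]
red top [328.  135.3] [325 133   7   6  32]
red side [372.6 185.5] [370 183   6   6  28]
purple top [354.9 204.8] [352 194   7  23  80]
purple top [265.6 201. ] [256 198  20   7  89]
purple top [303.5 212.5] [298 203  11  20 148]
purple top [279.4 215.7] [277 205   6  22  88]
purple top [291.4 214.6] [288 204  10  20 112]
purple top [326.9 237.2] [323 233   9   9  56]
purple side [280.4 193.8] [277 192   7   5  23]
purple side [275.4 208.6] [271 203  11  13  59]
purple side [290.3 227.2] [278 205  28  48 452]
purple side [333.8 249.6] [325 240  19  20 157]
white [325.3 140.7] [315 130  21  20 245] ((325.9769287109375, 139.58462524414062), (18.85327911376953, 19.473451614379883), 60.2551155090332)
[[335, 136], [334, 145], [328, 149], [320, 148], [315, 140], [324, 130]]
white [300.5 214.3] [ 228  191  134   47 2844] ((293.8499450683594, 219.3053741455078), (39.301971435546875, 134.48619079589844), 82.11685943603516)
[[358, 194], [361, 218], [331, 234], [228, 234], [242, 207], [355, 191]]
white [320.  243.9] [310 237  24  14 168] ((321.71539306640625, 242.2230682373047), (13.271717071533203, 21.95414924621582), 82.87498474121094)
[[333, 246], [313, 250], [310, 237], [332, 238]]
white [259.6 257. ] [250 254  19   6  64] ((259.0, 256.5), (18.0, 5.0), 0.0)
[[268, 259], [250, 258], [261, 254]]
```

```bash
python3 - <<'E'
from h import *
t=cam('top');s=cam('side')
print('tcp px',proj(t,[.194,.646,.209]),'tool',proj(s,[.194,.646,.209]), 'base',proj(t,[0,0,0]))
print('ball',tri(t,[328,135.3],s,[372.6,185.5]), onz(t,[[328,135.3]],.1))
print('handle tri',tri(t,[296.2,211.4],s,[290.2,186.7]),onz(t,[[296.2,211.4]],.166))
# plate edges
m=[m for c,st,m in comps(t['image'],(0,0,130),(180,45,255),(215,120,375,260),60) if st[4]>2000][0]
far=[(x,np.where(m[:,x])[0][0]-.5) for x in range(308,350)]
near=[(x,np.where(m[:,x])[0][-1]+.5) for x in list(range(232,250))+list(range(340,358))]
end=[(np.where(m[y])[0][-1]+.5,y) for y in range(196,214)]
for z in(.006,.012):
  L=[]
  for e in(far,near,end):
    P=onz(t,e,z)[:,:2]; v=cv2.fitLine(P.astype(np.float32),cv2.DIST_HUBER,0,.001,.001).ravel(); L.append(v)
    ang=np.degrees(np.arctan2(v[1],v[0])); print('edge',ang%180,v[2:], 'res',np.std(P@[-v[1],v[0]]))
  u=L[0][:2]*np.sign(L[0][1]); n=np.array([u[1],-u[0]])
  print('width',(L[0][2:]-L[1][2:])@n)
for nm,p,z in(('stop',[354.9,204.8],.03),('bump',[279.4,215.7],.03),('knob',[322,238],.15)): print(nm,onz(t,[p],z))
m=[m for c,st,m in comps(t['image'],(5,150,90),(18,255,255),(285,200,305,222),40)][0]
P=onz(t,np.argwhere(m)[:,::-1],.166)[:,:2];w,V=np.linalg.eigh(np.cov(P.T));print('handle yaw',np.degrees(np.arctan2(*V[::-1,1])),np.sqrt(w*12))
E
```

```text
tcp px [[ 88.42041482 345.93317611]] tool [[ 94.09733307 120.74274984]] base [[328.13407604 390.17165325]]
ball (array([ 0.77287844, -0.0136396 ,  0.10050365]), np.float64(0.002418331101017949)) [[ 0.77396973 -0.01437469  0.1       ]]
handle tri (array([0.5473242 , 0.08236174, 0.1455255 ]), np.float64(0.001825772655201751)) [[0.54722613 0.08101518 0.166     ]]
edge 96.968956 [ 0.60424364 -0.01420172] res 0.000924212010088482
edge 96.78622 [0.50164056 0.09379768] res 0.0009240713680340265
edge 6.054814 [ 0.5715543  -0.11090624] res 0.0008435613448765204
width 0.08874133
edge 96.96897 [ 0.6037922  -0.01406033] res 0.0009206243184274519
edge 96.78622 [0.5015874  0.09351982] res 0.0009204842369668157
edge 6.054862 [ 0.5712297  -0.11038945] res 0.0008402867681280989
width 0.088396825
stop [[ 0.5696214  -0.09427867  0.03      ]]
bump [[0.54089833 0.13859018 0.03      ]]
knob [[0.47125888 0.01025268 0.15      ]]
handle yaw -173.27798978681875 [0.01345189 0.04385168]
```

```bash
python3 - <<'E'
from h import *
t=cam('top');s=cam('side')
print('ends',onz(t,[[225,210],[228,237],[361.5,204]],.006))
n=np.array([.9928,.1201]);u=np.array([-.1201,.9928])
cs=[(.4647,.0575),(.471,.010)]
out=[]
for d,(x0,y0,x1,y1) in((t,(285,195,345,255)),(s,(255,170,325,240))):
  a=cv2.resize(d['image'][y0:y1,x0:x1],(396,396),interpolation=cv2.INTER_CUBIC);f=396/(x1-x0)
  for c,col in zip(cs,((0,255,0),(255,255,0))):
    for e in(-.025,.025):
      p=proj(d,[*(np.array(c)+e*n),.157])[0]; cv2.circle(a,tuple(int(v) for v in ((p-[x0,y0])*f)),4,col,1)
  out.append(a)
cv2.imwrite('pics/z2.png',np.hstack(out))
E
```

```text
ends [[ 0.56300263  0.3100101   0.006     ]
 [ 0.47872125  0.30141985  0.006     ]
 [ 0.57298813 -0.11687062  0.006     ]]
```

View pics/z2.png

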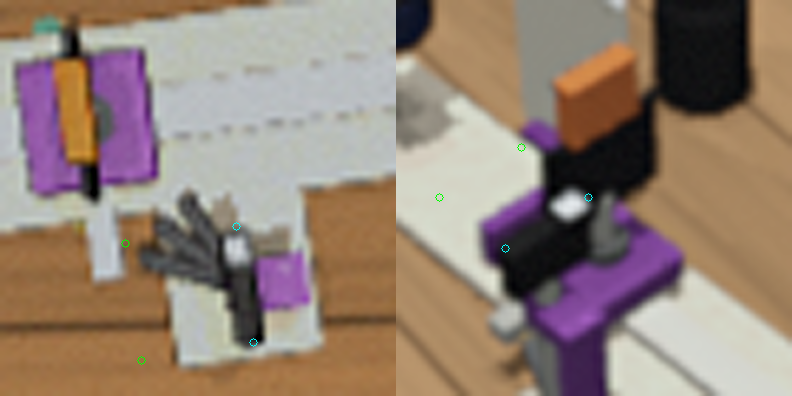

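The bar of the knob is at the cyan marks (top zoom (245,290), white dot at its far end). The grey quadrant cam sits to its left, and a purple post just to its right. I'll check the height of that post before going in.

```bash
python3 - <<'E'
from h import *
t=cam('top');s=cam('side')
print('post',tri(t,[326.9,237.5],s,[255+178/5.66,170+305/5.66]))
print('knob',tri(t,[322.1,239.2],s,[255+150/5.66,170+232/5.66]),onz(t,[[322.1,239.2]],.157))
print('dot', tri(t,[285+237/6.6,195+245/6.6],s,[255+173/5.66,170+205/5.66]))
print('cone tip', proj(s,[.478,.03,.03]),proj(s,[.469,.0105,.157]))
Rc=R.from_rotvec(robot.get_state()['eef_rot']);p=robot.get_state()['tool_pos']
# target knob hover: tool x at -172 deg
a=np.radians(-172);Rt=R.from_matrix(np.c_[[np.cos(a),np.sin(a),0],[np.sin(a),-np.cos(a),0],[0,0,-1]])
print('shift/0.5',Rc.inv().apply(np.array([.469,.0105,.21])-p)/.5,'turn/120deg',(Rc.inv()*Rt).as_rotvec()/np.radians(120))
E
```

```text
post (array([ 0.47258953, -0.00465292,  0.11399024]), np.float64(0.0014549791358962718))
knob (array([0.46861445, 0.00964189, 0.15265489]), np.float64(0.0016397566765319583)) [[0.46797431 0.01010268 0.157     ]]
dot (array([0.48681196, 0.01368085, 0.15668249]), np.float64(0.0025208502040513173))
cone tip [[282.26302835 236.99622163]] [[281.04246602 209.56108542]]
shift/0.5 [ 0.89223478  1.05995993 -0.0029709 ] turn/120deg [-3.42387111e-06 -3.39467133e-05  1.29401151e+00]
```

```bash
python3 -m handwheel '[[[0.06,0.07,0,0,0,0.07,1],[0.12,0.14,0,0,0,0.14,1],[0.18,0.21,0,0,0,0.21,1],[0.24,0.28,0,0,0,0.28,1],[0.30,0.35,0,0,0,0.35,1],[0.36,0.42,0,0,0,0.42,1],[0.42,0.49,0,0,0,0.49,1],[0.48,0.56,0,0,0,0.56,1],[0.54,0.63,0,0,0,0.63,1],[0.6,0.7,0,0,0,0.7,1],[0.6,0.7,0,0,0,0.7,1]]]' 30
cat > go.py <<'E'
import sys
from h import *
x,y,z,a=map(float,sys.argv[1:5]);s=robot.get_state();Rc=R.from_rotvec(s['eef_rot']);a=np.radians(a)
Rt=R.from_matrix(np.c_[[np.cos(a),np.sin(a),0],[np.sin(a),-np.cos(a),0],[0,0,-1]])
xa=Rc.as_matrix()[:,0]
print('t',s['time_s'],'pos',s['tool_pos'].round(4),'xang',np.degrees(np.arctan2(xa[1],xa[0])).round(2),'j',s['joint_pos'].round(3),'F',s['wrist_force'].round(2),s['ft_torque'].round(3),'op',s['opening'])
print('shift',(Rc.inv().apply(np.array([x,y,z])-s['tool_pos'])/.5).round(4),'turn',((Rc.inv()*Rt).as_rotvec()/np.radians(120)).round(4))
E
python3 go.py .469 .0105 .21 -172
```

```text
time_s: 1.6
tool_pos: [0.3817, 0.2209, 0.2088]
eef_rot: [-1.993, 2.428, 0.0]
wrist_force: [-0.3, 0.7, 0.6]
opening: 0.0854
t 1.6 pos [0.3817 0.2209 0.2088] xang -101.24 j [ 0.975 -0.039 -0.473  0.    -1.136 -1.171] F [-0.32  0.65  0.63] [ 0.106 -0.018 -0.019] op 0.08536914173398813
shift [ 0.3787 -0.2534 -0.0024] turn [-0.000e+00  1.000e-04  5.897e-01]
```

```bash
python3 -m handwheel '[[[0.05,-0.03,0,0,0,0.07,1],[0.1,-0.06,0,0,0,0.14,1],[0.15,-0.1,0,0,0,0.21,1],[0.2,-0.13,0,0,0,0.28,1],[0.25,-0.17,0,0,0,0.35,1],[0.3,-0.2,0,0,0,0.42,1],[0.34,-0.23,0,0,0,0.49,1],[0.379,-0.253,0,0,0,0.56,1],[0.379,-0.253,0,0,0,0.59,1],[0.379,-0.253,0,0,0,0.59,1],[0.379,-0.253,0,0,0,0.59,1]]]'
python3 go.py .469 .0105 .13 -172
```

```text
time_s: 2.7
tool_pos: [0.4699, 0.0155, 0.2086]
eef_rot: [-0.236, 3.132, 0.0]
wrist_force: [-0.1, -0.1, -0.1]
opening: 0.0855
t 2.7 pos [0.4699 0.0155 0.2086] xang -171.37 j [ 0.453  0.015 -0.421 -0.    -1.135 -1.873] F [-0.1  -0.11 -0.08] [-0.03  -0.013  0.041] op 0.08551643404995339
shift [ 0.0034 -0.0097  0.1572] turn [0.0001 0.0001 0.0053]
```

```bash
python3 -m handwheel '[[[0,0,0.08,0,0,0,1],[0,0,0.15,0,0,0,1],[0,0,0.157,0,0,0,1],[0,0,0.157,0,0,0,1]]]'
python3 go.py .469 .0105 .13 -172; python3 - <<'E'
from h import *
t=cam('top')['image'][185:255,285:355];s=cam('side')['image'][160:230,245:315]
cv2.imwrite('pics/z3.png',np.hstack([cv2.resize(i,(400,400),interpolation=cv2.INTER_CUBIC) for i in(t,s)]))
E
```

```text
time_s: 3.1
tool_pos: [0.4697, 0.0154, 0.1302]
eef_rot: [0.236, -3.131, 0.002]
wrist_force: [-0.1, -0.3, 0.7]
opening: 0.0853
t 3.1 pos [0.4697 0.0154 0.1302] xang -171.39 j [ 4.540e-01  9.000e-02 -5.370e-01  1.000e-03 -9.460e-01 -1.874e+00] F [-0.09 -0.28  0.69] [ 0.053 -0.047  0.015] op 0.08526512087594582
shift [ 0.0029 -0.0096  0.0003] turn [-0.0004 -0.0006  0.0051]
```

View pics/z3.png

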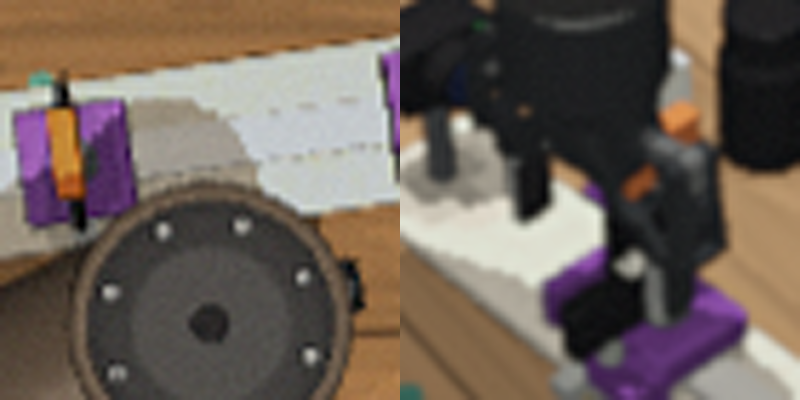

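The fingers straddle the bar (side zoom: bar at (610,310), fingers at (530,190) and (675,260)). I'll centre by 5 mm and close.

```bash
python3 -m handwheel '[[[0.001,-0.0096,0,0,0,0,1],[0.001,-0.0096,0,0,0,0,0.5],[0.001,-0.0096,0,0,0,0,0.1],[0.001,-0.0096,0,0,0,0,0],[0.001,-0.0096,0,0,0,0,0],[0.001,-0.0096,0,0,0,0,0],[0.001,-0.0096,0,0,0,0,0],[0.001,-0.0096,0,0,0,0,0],[0.001,-0.0096,0,0,0,0,0]]]' 30
python3 go.py .469 .0105 .13 -82
```

```text
time_s: 4.1
tool_pos: [0.4701, 0.0123, 0.1303]
eef_rot: [-0.232, 3.132, 0.005]
wrist_force: [-6.3, 11.9, 6.2]
opening: 0.0117
t 4.1 pos [0.4701 0.0123 0.1303] xang -171.52 j [ 0.444  0.089 -0.536 -0.003 -0.944 -1.865] F [-6.31 11.91  6.17] [ 4.235  2.154 -0.03 ] op 0.011665920720846655
shift [ 0.0027 -0.0033  0.0006] turn [ 0.0008  0.0015 -0.746 ]
```

```bash
python3 -m handwheel '[[[0.002,0.005,0,0,0,0,0],[0.002,0.005,0,0,0,0,0],[0.002,0.005,0,0,0,-0.05,0],[0.002,0.005,0,0,0,-0.1,0],[0.002,0.005,0,0,0,-0.15,0],[0.002,0.005,0,0,0,-0.2,0],[0.002,0.005,0,0,0,-0.25,0],[0.002,0.005,0,0,0,-0.3,0]]]'
python3 go.py .469 .0105 .13 -83
```

```text
time_s: 4.9
tool_pos: [0.4699, 0.0125, 0.1304]
eef_rot: [-1.195, 2.904, -0.002]
wrist_force: [4.3, -2.8, -1.4]
opening: 0.0118
t 4.9 pos [0.4699 0.0125 0.1304] xang -135.26 j [ 4.480e-01  8.800e-02 -5.390e-01  1.000e-03 -9.430e-01 -1.239e+00] F [ 4.29 -2.82 -1.41] [-1.122 -1.698 -0.084] op 0.011765919472901815
shift [ 0.004  -0.0016  0.0007] turn [-9.000e-04  1.000e-04 -4.355e-01]
```

Low forces, and the knob follows. Now the rest of the turn.

```bash
python3 -m handwheel '[[[0,0,0,0,0,-0.05,0],[0,0,0,0,0,-0.1,0],[0,0,0,0,0,-0.15,0],[0,0,0,0,0,-0.2,0],[0,0,0,0,0,-0.25,0],[0,0,0,0,0,-0.3,0],[0,0,0,0,0,-0.35,0],[0,0,0,0,0,-0.4,0],[0,0,0,0,0,-0.43,0],[0,0,0,0,0,-0.437,0],[0,0,0,0,0,-0.437,0]]]'
python3 go.py .5473 .0815 .22 6.9
```

```text
time_s: 6.0
tool_pos: [0.4705, 0.0123, 0.1304]
eef_rot: [-2.351, 2.081, -0.004]
wrist_force: [7.7, -4.3, -4.3]
opening: 0.0115
t 6.0 pos [0.4705 0.0123 0.1304] xang -83.02 j [ 0.448  0.088 -0.539  0.002 -0.942 -0.327] F [ 7.68 -4.31 -4.31] [-1.85  -2.976  0.042] op 0.011508851771129504
shift [-0.1185 -0.1697 -0.1788] turn [-7.000e-04 -1.500e-03 -7.493e-01]
```

```bash
python3 -m handwheel '[[[0,0,0,0,0,0,0.6],[0,0,0,0,0,0,0.6],[0,0,0,0,0,0,0.6],[0,0,0,0,0,0,0.6],[0,0,-0.06,0,0,0,0.6],[0,0,-0.12,0,0,0,0.6],[0,0,-0.17,0,0,-0.07,0.6],[-0.03,-0.04,-0.17,0,0,-0.14,0.6],[-0.06,-0.08,-0.17,0,0,-0.21,0.6],[-0.09,-0.12,-0.17,0,0,-0.28,0.6],[-0.118,-0.168,-0.17,0,0,-0.35,0.6],[-0.118,-0.168,-0.17,0,0,-0.42,0.6],[-0.118,-0.168,-0.17,0,0,-0.49,0.6],[-0.118,-0.168,-0.17,0,0,-0.56,0.6],[-0.118,-0.168,-0.17,0,0,-0.63,0.6],[-0.118,-0.168,-0.17,0,0,-0.7,0.6],[-0.118,-0.168,-0.17,0,0,-0.749,0.6],[-0.118,-0.168,-0.17,0,0,-0.749,0.6],[-0.118,-0.168,-0.17,0,0,-0.749,0.6]]]'
python3 go.py .5473 .0815 .13 6.9
python3 - <<'E'
from h import *
t=cam('top')['image'][170:260,270:360];s=cam('side')['image'][140:230,245:335]
cv2.imwrite('pics/z4.png',np.hstack([cv2.resize(i,(400,400),interpolation=cv2.INTER_CUBIC) for i in(t,s)]))
E
```

```text
time_s: 7.9
tool_pos: [0.5449, 0.0814, 0.2149]
eef_rot: [3.136, 0.181, -0.0]
wrist_force: [0.1, 1.5, -0.5]
opening: 0.0512
t 7.9 pos [0.5449 0.0814 0.2149] xang 6.62 j [ 0.504  0.151 -0.254 -0.    -1.166  1.183] F [ 0.1   1.5  -0.55] [-0.011 -0.018 -0.033] op 0.05115734431344861
shift [0.0049 0.0004 0.1698] turn [ 0.      0.0001 -0.0023]
```

View pics/z4.png

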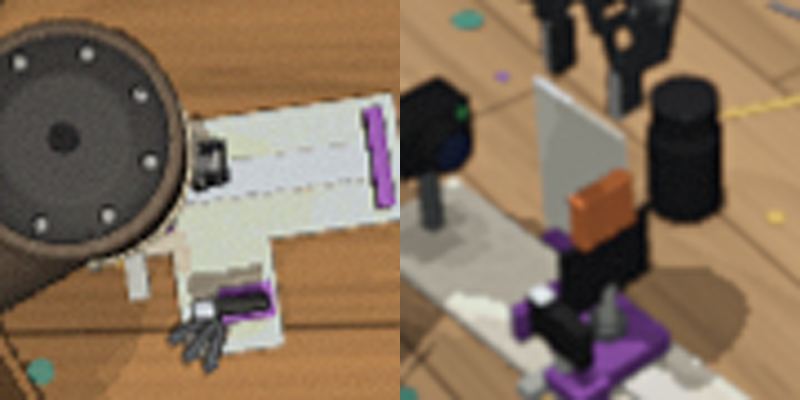

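The knob's bar now lies along the rail with the dot on the +y side, so it has done the quarter turn. Descending to the handle.

```bash
python3 -m handwheel '[[[0.005,0,0.06,0,0,0,0.6],[0.005,0,0.12,0,0,0,0.6],[0.005,0,0.162,0,0,0,0.6],[0.005,0,0.162,0,0,0,0.6],[0.005,0,0.162,0,0,0,0.3],[0.005,0,0.162,0,0,0,0],[0.005,0,0.162,0,0,0,0],[0.005,0,0.162,0,0,0,0],[0.005,0,0.162,0,0,0,0],[0.005,0,0.162,0,0,0,0]]]' 40
python3 go.py .5641 -.0575 .134 6.9
```

```text
time_s: 9.0
tool_pos: [0.5485, 0.0821, 0.1357]
eef_rot: [-3.135, -0.187, -0.004]
wrist_force: [-0.8, -0.3, 7.2]
opening: 0.0127
t 9.0 pos [0.5485 0.0821 0.1357] xang 6.82 j [ 5.020e-01  2.200e-01 -3.600e-01  1.000e-03 -9.880e-01  1.187e+00] F [-0.81 -0.34  7.17] [ 0.127  0.326 -0.016] op 0.012668261535556604
shift [-0.0022  0.2808  0.0032] turn [-0.0003 -0.0014 -0.0007]
```

```bash
python3 -m handwheel '[[[0,0,-0.003,0,0,0,0],[0,0.01,-0.003,0,0,0,0],[0,0.03,-0.003,0,0,0,0],[0,0.05,-0.003,0,0,0,0],[0,0.07,-0.003,0,0,0,0],[0,0.09,-0.003,0,0,0,0],[0,0.11,-0.003,0,0,0,0],[0,0.13,-0.003,0,0,0,0]]]'
python3 go.py .5641 -.0575 .134 6.9
```

```text
time_s: 9.8
tool_pos: [0.556, 0.0165, 0.1358]
eef_rot: [-3.136, -0.186, -0.002]
wrist_force: [4.4, 3.1, -2.1]
opening: 0.0129
t 9.8 pos [0.556  0.0165 0.1358] xang 6.78 j [ 0.382  0.224 -0.355  0.    -0.991  1.308] F [ 4.43  3.14 -2.08] [ 1.366 -1.537 -0.057] op 0.01294215414101931
shift [-0.0013  0.1488  0.0035] turn [-0.0002 -0.0007 -0.001 ]
```

```bash
python3 -m handwheel '[[[0,0.02,0,0,0,0,0],[0,0.04,0,0,0,0,0],[0,0.06,0,0,0,0,0],[0,0.08,0,0,0,0,0],[0,0.1,0,0,0,0,0],[0,0.12,0,0,0,0,0],[0,0.135,0,0,0,0,0],[0,0.145,0,0,0,0,0],[0,0.151,0,0,0,0,0],[0,0.155,0,0,0,0,0],[0,0.155,0,0,0,0,0]]]'
python3 go.py .5641 -.0575 .134 6.9
```

```text
time_s: 10.9
tool_pos: [0.5651, -0.0575, 0.1357]
eef_rot: [-3.132, -0.185, -0.004]
wrist_force: [1.2, 16.3, 1.9]
opening: 0.0124
t 10.9 pos [ 0.5651 -0.0575  0.1357] xang 6.76 j [ 0.24   0.242 -0.328 -0.005 -0.997  1.451] F [ 1.18 16.34  1.88] [ 6.553 -0.356  0.015] op 0.012405095916415428
shift [-0.0019 -0.0002  0.0035] turn [-0.002  -0.0012 -0.0012]
```

```bash
python3 -m handwheel '[[[0,-0.001,0,0,0,0,0],[0,-0.002,0,0,0,0.03,0],[0,-0.002,0,0,0,0.06,0],[0,-0.002,0,0,0,0.1,0],[0,-0.002,0,0,0,0.14,0],[0,-0.002,0,0,0,0.18,0],[0,-0.002,0,0,0,0.22,0],[0,-0.002,0,0,0,0.26,0],[0,-0.002,0,0,0,0.3,0],[0,-0.002,0,0,0,0.33,0],[0,-0.002,0,0,0,0.345,0],[0,-0.002,0,0,0,0.354,0],[0,-0.002,0,0,0,0.354,0],[0,-0.002,0,0,0,0.354,0]]]' 60
python3 go.py .5641 -.0575 .134 -35.8
python3 - <<'E'
from h import *
t=cam('top');s=cam('side')
for n,d in(('top',t),('side',s)):
  roi=(315,125,340,145) if n=='top' else (360,175,385,195)
  for c,st,m in comps(d['image'],(0,150,80),(4,255,255),roi): print(n,c,st)
cv2.imwrite('pics/z5.png',np.hstack([cv2.resize(t['image'][110:260,230:380],(400,400),interpolation=cv2.INTER_CUBIC),cv2.resize(s['image'][160:260,270:370],(400,400),interpolation=cv2.INTER_CUBIC)]))
E
```

```text
time_s: 12.3
tool_pos: [0.5649, -0.0574, 0.1358]
eef_rot: [-2.987, 0.962, -0.001]
wrist_force: [1.7, 12.8, 1.2]
opening: 0.0116
t 12.3 pos [ 0.5649 -0.0574  0.1358] xang -35.68 j [ 0.242  0.242 -0.329 -0.003 -0.997  0.708] F [ 1.69 12.78  1.22] [ 4.632 -0.68   0.094] op 0.011554686744133976
shift [-0.0011  0.0012  0.0037] turn [-0.0016  0.0001  0.001 ]
top [328.09677419 135.35483871] [325 133   7   6  31]
side [372.57142857 185.5       ] [370 183   6   6  28]
```

View pics/z5.png

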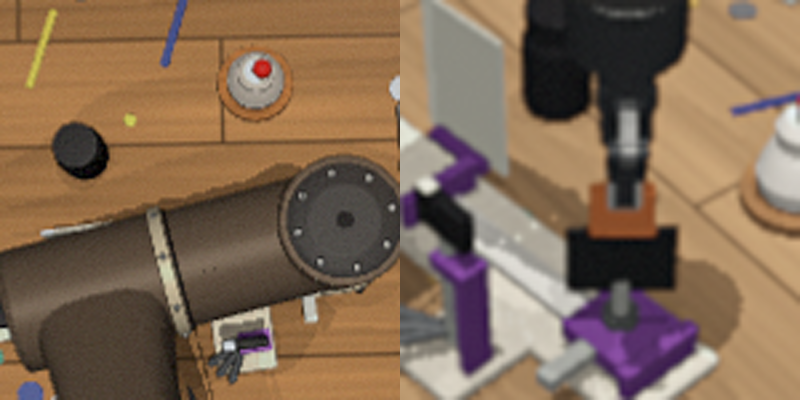

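The side view shows the carriage at the end stop, with the handle (590–655, 185–235 in the zoom) turned and held. The ball hasn't moved. I'll check the fin's angle in the picture and the sight line.

```bash
python3 - <<'E'
from h import *
s=cam('side');n=np.array([.9928,.1201]);u=np.array([-.1201,.9928])
c,st,m=max(comps(s['image'],(4,120,60),(20,255,255),(310,200,342,225)),key=lambda q:q[1][4]); print(st)
cols=np.where(m.any(0))[0]; top=[(x,np.where(m[:,x])[0][0]-.5) for x in cols]; print(top)
e=onz(s,[(cols[0]-.5,top[1][1]),(cols[-1]+.5,top[-2][1])],.166); print(e, 'len',np.linalg.norm(e[1]-e[0]),'ang',np.degrees(np.arctan2(*(e[1]-e[0])[1::-1])))
for a in(6.9-.74*57.3,):
  ex=np.array([np.cos(np.radians(a)),np.sin(np.radians(a))]);ey=np.array([-ex[1],ex[0]])
  print('pred fin corners',proj(s,[[*(np.array([.5645,-.0575])+i*.022*ex+j*.007*ey),.166] for i in(-1,1) for j in(-1,1)]).round(1).tolist())
ball=np.array([.7735,-.014]);st=robot.get_state()
xa=R.from_rotvec(st['eef_rot']).as_matrix()[:,0]; xa=np.degrees(np.arctan2(xa[1],xa[0]))
for h in([.5641,-.0575],[.5649,-.0574]):
 for yaw in(6.78,6.9,6.97):
  d=ball-h; b=np.degrees(np.arctan2(d[1],d[0])); q=yaw-xa; off=np.radians(b-(yaw+90-2*q))*np.linalg.norm(d); print(yaw,'q',q,'need',(yaw+90-b)/2,'miss mm',off*1e3)
print(st['time_s'],xa,st['wrist_force'])
E
```

```text
[316 205  19  15 186]
[(np.int64(316), np.float64(212.5)), (np.int64(317), np.float64(205.5)), (np.int64(318), np.float64(204.5)), (np.int64(319), np.float64(204.5)), (np.int64(320), np.float64(204.5)), (np.int64(321), np.float64(204.5)), (np.int64(322), np.float64(212.5)), (np.int64(323), np.float64(212.5)), (np.int64(324), np.float64(212.5)), (np.int64(325), np.float64(212.5)), (np.int64(326), np.float64(212.5)), (np.int64(327), np.float64(212.5)), (np.int64(328), np.float64(212.5)), (np.int64(329), np.float64(212.5)), (np.int64(330), np.float64(211.5)), (np.int64(331), np.float64(204.5)), (np.int64(332), np.float64(204.5)), (np.int64(333), np.float64(204.5)), (np.int64(334), np.float64(215.5))]
[[ 0.54456015 -0.03839253  0.166     ]
 [ 0.58656149 -0.06488756  0.166     ]] len 0.049659840966298954 ang -32.24430152303565
pred fin corners [[317.6, 208.4], [317.5, 204.7], [334.7, 208.1], [334.4, 204.4]]
6.78 q 42.45845867145038 need 42.522247298382986 miss mm -0.476213379765257
6.9 q 42.57845867145038 need 42.58224729838299 miss mm -0.0282839578621884
6.97 q 42.64845867145038 need 42.617247298382985 miss mm 0.2330082049146503
6.78 q 42.45845867145038 need 42.51353387466793 miss mm -0.40961847452419936
6.9 q 42.57845867145038 need 42.57353387466793 miss mm 0.03662787656724783
6.97 q 42.64845867145038 need 42.60853387466793 miss mm 0.2969382480373071
12.45 -35.67845867145038 [ 1.89065461 12.76992066  0.6876767 ]
```

The predicted fin corners match the picture to about a pixel, and the sight line misses the ball by under 1 mm on my numbers. One settling row, then hand in.

```bash
python3 -m handwheel '[[[0,0,0,0,0,0,0],[0,0,0,0,0,0,0],[0,0,0,0,0,0,0]]]' && python3 go.py .5649 -.0574 .1358 -35.68 && python3 -c "
from plant import robot; print(robot.sign_off())"
```

```text
time_s: 12.75
tool_pos: [0.5649, -0.0574, 0.1358]
eef_rot: [-2.988, 0.961, -0.001]
wrist_force: [2.8, 13.0, 0.7]
opening: 0.0113
t 12.75 pos [ 0.5649 -0.0574  0.1358] xang -35.68 j [ 0.242  0.242 -0.329 -0.003 -0.997  0.708] F [ 2.83 12.98  0.72] [ 4.66  -0.647  0.059] op 0.011262115343120703
shift [0.0001 0.0001 0.0001] turn [-0.0016  0.0001  0.    ]
the job is handed in; nothing more can be done
None
```

The job is done and was handed in at 12.75 s; sign-off gave no verdict. I turned the clamp knob anticlockwise about 90°, to its stop. I then slid the carriage 140.6 mm out by the tool reading, against the end stop. Last, I turned the mirror clockwise and am still holding it by the handle.

**Last checks:**
- **Mirror angle:** it is held at 42.6° (about 0.74 rad) and was steady over the last readings. On my measurements, the line of sight misses the ball's centre by less than 0.5 mm.
- **Handle in the picture:** the fin's predicted corners matched the side view to about a pixel. A cruder angle read straight from that view gave −32° against the gripper's −35.7°. The fingers hid part of the fin and its length read 50 mm instead of 44, so I trusted the gripper's angle.
- **Carriage:** it is pressed against the end stop with about 13 N.
- **Spring torque:** it read 0.094 N m just after the turn, close to the expected 0.089, but 0.059 at the end. The pose did not change in between, so I put this down to sensor noise.
- **Other objects:** the ball on the model has not moved in either camera. I did not measure the jars, pot and brush again, but the arm passed above them and I saw no contact forces on the way.

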